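# Index the board turntable to its next hole

### The arm

A 6-joint arm with a two-finger parallel gripper is mounted at the origin on the work surface. World frame = base frame: x ahead of the robot, y to its left, z up, the work surface at z = 0. Lengths are in mm, angles in rad, forces in N, time in s.
With the tool pointing down it reaches from about 300 to 775 mm from the base axis. Payload 14.6 kg.
Tool frame: the origin (TCP) lies on the centre line of the jaws, within the pads' length; the fingertips stand 19 mm ahead of it and the grasp point (between the pads) is the TCP (bot.tip_reach is the distance from the TCP to the fingertips, in mm); z points along the fingers, y is the line along which they close (so a half turn about z gives the same grasp; the last joint's range is limited). The gripper opens to 85 mm and grips with 20 to 120 N. Pads are 22 mm wide; open, the fingers measure 114 mm over their backs; the gripper's body (76 mm by 85 mm) begins 54 mm behind the grasp point. The pads swing forward as they close: fully open they stand 13 mm farther back than shut.
Start: joints at [1.144, 0.3, 1.521, -0, 1.321, -0.067], TCP at [193.645, 514.773, 250.281] pointing down, gripper open.
Joint ranges: [-3.03, 3.03], [-0.79, 2.21], [0.23, 2.52], [-1.04, 4.18], [0, 3.07], [-2.55, 2.55]. Speed limits (rad/s): [2.22, 2.22, 2.57, 3.14, 3.14, 3.14].

### API

Orientations are given as a unit quaternion [w, x, y, z].
In Python, from rig import bot gives the robot as it stands. Calls block until the motion is done:
- bot.move_to(position, orientation): joint-space move of the TCP to a pose.
- bot.servo_line(position, attitude=None, speed=150, until_force=None): straight line of the TCP; attitude=None keeps the orientation; speed is the mean speed in mm/s. With until_force (N) it stops when the force on the tool has changed by that much, and returns True; else False.
- bot.move_joints(angles): joint-space move.
- bot.move_gripper(opening, grip_force=None): finger opening in mm; grip_force is the grip in N (None keeps the last); returns when the fingers have stopped.
- bot.dwell(seconds).
- bot.ik(position, orientation): joint angles nearest the present ones, or None.
- bot.read_state(): the state.
- bot.read_camera(name): name is "scene" or "top" or "wrist"; returns a dict with "image" (480x640x3 uint8, blue, green, red), "depth" (480x640 float32, mm along the optical axis (not along the pixel's ray), 0 where there is no reading), "fovy" (degrees; the focal length in pixels is half the picture's height over the tangent of half this angle, whatever the lens; pixels are square), "cx", "cy" (the principal point, pixels), "eye" and "attitude" of the camera in the world; the wrist camera has in their place "mount" (4x4, takes a point from camera to tool coordinates, whose origin is the TCP and whose axes are the flange's). Camera axes: x right, y down, z forward; pixel columns grow to the right and rows downward; lengths in mm; the calibration is good to about 2 mm. A picture is of the moment at which its call begins: read the wrist's pose just before it.
A pose or a line that the arm cannot do raises bot.MotionError and nothing moves.
- bot.finish_job(): hands the job in; it is judged then, once.
The state is a dict: "clock": time; "joint_positions": joint angles; "qvel": joint speeds; "effort": joint torques, N m; "ee_pos": TCP position; "tool_rot": TCP orientation; "ft_force": force on the tool from outside, world axes, zero at the start; "moment": the same for the moment, N m; "grip_width": finger opening in mm; "grip_force": force on a finger pad.
Only numpy, scipy, OpenCV 4.12 (cv2) and the standard library are available. Lean on these libraries where they do the work, as an engineer would, in place of code of your own. Each camera call takes 0.05 s, during which the arm holds its last target. There are 200 camera calls.

### The job

Turn the circuit board round to its next working position: pull the sprung index pin up by its knob, swing the platform counter-clockwise (seen from above) and let the pin go fully home in the very next hole, which you have to find by feel. Never force the pin against the ring or the side of a hole, and leave the small cap on the board and the tools around the stand where they are.

Things in the scene. Friction and masses are not known exactly. Their poses are not given: they have to be found in the camera images.
- stand: round index stand bolted to the bench, 250 mm dia, 30 mm high; origin on the bench at the vertical turning axis, z up, x towards the starting hole. A flat steel index ring, top 30 mm above the bench, has rectangular holes on a pin circle of 100 mm radius, 11 mm wide along the circle (the 8 mm pin has 1.5 mm play to each side); between the holes it is flat
- start_hole (a point): top centre of the hole the pin starts in. Other holes: the next one counter-clockwise (seen from above) lies anywhere from 37 to 63 degrees on, since that part of the ring is clamped by hand; the one after it is 36 degrees further; one more lies 36 degrees back clockwise
- turntable (a joint): angle (rad) of the grey platform with the circuit board (150 mm dia, up to 56 mm above the bench) about the stand's axis; 0 at the start hole, grows counter-clockwise from above, stops at -0.55 and 1.8. Friction about 1.2 N at the knob; stays where left. A radial arm on it, 26 mm wide, carries the pin at 100 mm radius in a boss of 26 mm dia, its top 54 mm above the bench
- plunger (a joint): how far the sprung pin is pulled up (m): 0 fully home in a hole, about 0.009 with its tip riding on the ring's face, 0.014 at the upper stop; clear of a hole above 0.0095. The spring pulls it down with about 5 N at 0, 9 N at 0.009, 11 N at 0.014; let go, it snaps down at once
- knob (a point): centre of the black cylindrical pull knob on the pin, 26 mm dia, 26 mm high; with the pin home this point is 73 mm above the bench (knob from 60 to 86 mm); it rises with the pin and goes round with the platform
- index_pin: the steel pin below the knob, 8 mm dia, flat tip; origin at its tip, 21 mm above the bench when home, 30 mm when riding on the ring. It must bear on the ring with less than 25 N, pressed down on the face or sideways in a hole: driving on after it has dropped in, or pushing it down on the face, soon exceeds that
- cap: small loose steel cap, 22 mm dia, 14 mm high, lying on the circuit board about on the turning axis (rides along); origin under its centre
- flux_jar: closed jar, 42 mm dia, 65 mm high, to the left of the stand; origin under its centre
- tape_roll: roll of black tape lying flat, 60 mm dia, 19 mm high, near the stand; origin under its centre
- pliers: small pliers with plastic handles, 130 mm long, 12 mm high, lying near the stand; origin between the handles and jaws, x to the jaws
- screwdriver: screwdriver 160 mm long lying on the bench to the right, handle to its -x
- tweezers: steel tweezers 120 mm long, 6 mm high, lying on the bench to the left; origin at the middle
- mouse: black computer mouse 100 x 60 x 33 mm, to the right; origin under its centre

How it is judged (in metres and radians):
On the way, in this order (a step that is already met when the one before it is completed fails the run):
1. the pin is pulled clear of the hole it starts in (value of joint plunger above 0.0095 m and value of joint turntable below 0.1 rad), for 0.1 s.
2. the platform has been turned on, off the first hole (value of joint turntable above 0.2 rad), for 0.1 s.
At the end, for the whole second after the job is handed in: the index pin is fully home (within 2 mm) in the first hole counter-clockwise of the starting one (platform between 0.60 and 1.14 rad), the platform at rest (value of joint plunger below 0.002 m and value of joint turntable between 0.6 and 1.14 rad and velocity of joint turntable between -0.03 and 0.03 rad/s); the robot touches nothing.
It fails at once if the pin bears on the ring with more than 25 N (contact force between index_pin and anything else above 25 N).
It fails at once if the cap on the board is displaced by more than 15 mm (distance of cap from where it was at the start of the episode above 0.015 m).
It fails at once if a tool or other bystander is moved by more than 15 mm (distance of any of flux_jar, tape_roll, pliers, screwdriver, tweezers, mouse from where it was at the start of the episode above 0.015 m).
It also fails if it takes over 61 s, if anything falls off the work surface, if the arm or the gripper's body presses on something with over 40 N, if the wrist force passes 120 N, or if a joint passes its speed limit or range.

## Working session

There is one attempt and no reset: what is moved stays moved. The work goes in short steps, each a Python script; the robot and the scene stay as the last script left them, time stands still between calls to the robot, and variables do not carry over. Pictures are saved under pics/ and viewed, at most 10 in all, crops included, and the job is handed in when it is done.

```bash
ls; mkdir -p pics
python3 - <<'E'
from rig import bot
import cv2,numpy as np
for n in ("top","scene"):
    c=bot.read_camera(n); cv2.imwrite(f"pics/{n}0.png",c["image"]); np.savez(f"{n}0.npz",**c)
    print(n,c["fovy"],c["cx"],c["cy"],c["eye"],c["attitude"])
s=bot.read_state();print(s)
E
```

```text
pics
top 57.55090339964974 323.6729858316728 239.17051447311218 [ 420.61800094   11.58468912 1161.56890729] [-0.0443794   0.70942861 -0.70154597  0.05074218]
scene 55.555001417059664 322.312721759341 237.03584972109684 [1070.48089273  475.79863389  719.57803119] [-0.15994182  0.36174626  0.84176235 -0.36741584]
{'clock': 0.1, 'joint_positions': array([ 1.14435768e+00,  3.00451737e-01,  1.52155217e+00,  2.63281787e-05,
        1.32070308e+00, -6.66197264e-02]), 'qvel': array([ 0.00110668,  0.00015161, -0.00208724,  0.00072646, -0.0011422 ,
       -0.00065267]), 'effort': array([-4.70627438e-04, -5.44383895e+01, -3.62367833e+01, -1.57273753e-04,
        3.09045921e-03, -5.00895590e-05]), 'ee_pos': array([193.5816687 , 514.59183279, 249.74415662]), 'tool_rot': array([-1.48337068e-04,  1.78943683e-01,  9.83859161e-01, -5.37205555e-04]), 'ft_force': array([ 0.65016928,  0.77343021, -0.44217186]), 'moment': array([-0.05210604,  0.04281447,  0.02820058]), 'grip_force': 0.0, 'grip_width': 85.06456053707863}
```

View pics/top0.png

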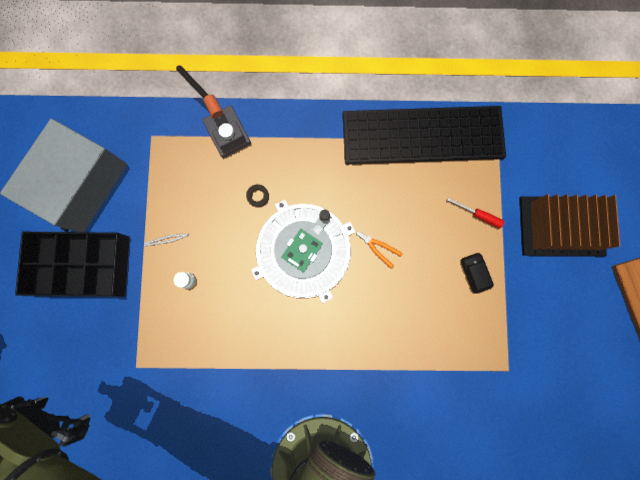

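View pics/scene0.png

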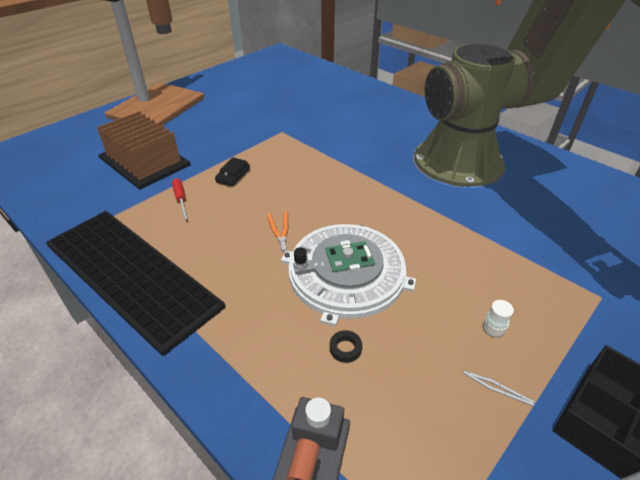

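The top view shows the stand centred near (303,251) and the knob at (324,216). The pliers are to its right at (375,245) and the tape roll at (257,195). World +x points up in the image and +y left. Next I'll compute positions and look from close with the wrist camera.

```bash
cat > h.py <<'E'
from rig import bot
import numpy as np, cv2
from scipy.spatial.transform import Rotation as R
def rot(q): return R.from_quat([q[1],q[2],q[3],q[0]]).as_matrix()
def pose(c,s=None):
    if "eye" in c: return rot(c["attitude"]),np.array(c["eye"])
    M=np.array(c["mount"]); Rt=rot(s["tool_rot"])
    return Rt@M[:3,:3], Rt@M[:3,3]+s["ee_pos"]
def cast(c,uv,z,s=None):
    A,e=pose(c,s); f=240/np.tan(np.radians(float(c["fovy"]))/2)
    d=A@np.array([(uv[0]-c["cx"])/f,(uv[1]-c["cy"])/f,1.]); return e+d*(z-e[2])/d[2]
def quat(th,flip=0):   # tool down, y tangential at stand angle th
    a=(np.pi+th)/2+flip*np.pi/2; return np.array([0,np.cos(a),np.sin(a),0])
E
python3 - <<'E'
from h import *
c=dict(np.load("top0.npz")); im=c["image"]; hsv=cv2.cvtColor(im,cv2.COLOR_BGR2HSV)
w=((hsv[...,1]<60)&(hsv[...,2]>170)).astype(np.uint8); w[:,:240]=0;w[:,365:]=0;w[:190]=0;w[310:]=0
w=cv2.morphologyEx(w,cv2.MORPH_CLOSE,np.ones((3,3),np.uint8))
w=cv2.morphologyEx(w,cv2.MORPH_OPEN,np.ones((9,9),np.uint8))
k=max(cv2.findContours(w,0,1)[0],key=cv2.contourArea); e=cv2.fitEllipse(cv2.convexHull(k)); print(e)
S=cast(c,e[0],30); print("stand",S)
m=(hsv[...,2]<70).astype(np.uint8); m[:205]=0;m[232:]=0;m[:,:312]=0;m[:,337:]=0
mm=cv2.moments(m,True); uv=(mm["m10"]/mm["m00"],mm["m01"]/mm["m00"]);K=cast(c,uv,80); print(uv,mm["m00"],"knob",K)
d=(K-S)[:2];th=np.arctan2(d[1],d[0]);print(np.hypot(*d),np.degrees(th))
for fl in(0,1):
  for t in(th,th+.4,th+1.2):
    for z in (91,200): print(fl,t,np.round(bot.ik([S[0]+100*np.cos(t),S[1]+100*np.sin(t),z],quat(t,fl)),2))
print(bot.tip_reach)
E
```

```text
((302.9989929199219, 250.88343811035156), (96.85539245605469, 97.57819366455078), 53.82912063598633)
stand [542.54482255  55.66797672  30.        ]
(325.1818181818182, 217.72727272727272) 11.0 knob [ 6.21618161e+02 -6.17553941e-01  8.00000000e+01]
97.06005264599197 -35.44380375600364
0 -0.6186110749729964 [-0.06  0.63  1.44 -0.    1.08 -1.01]
0 -0.6186110749729964 [-0.06  0.51  1.35 -0.    1.28 -1.01]
0 -0.21861107497299637 [-0.    0.66  1.38 -0.    1.1  -1.36]
0 -0.21861107497299637 [-0.    0.54  1.3  -0.    1.3  -1.36]
0 0.5813889250270036 [ 0.12  0.65  1.4  -0.    1.09 -2.03]
0 0.5813889250270036 [ 0.12  0.53  1.31 -0.    1.3  -2.03]
1 -0.6186110749729964 [-0.06  0.63  1.44 -0.    1.08  2.13]
1 -0.6186110749729964 [-0.06  0.51  1.35 -0.    1.28  2.13]
1 -0.21861107497299637 [-0.    0.66  1.38 -0.    1.1   1.79]
1 -0.21861107497299637 [-0.    0.54  1.3  -0.    1.3   1.79]
1 0.5813889250270036 [ 0.12  0.65  1.4  -0.    1.09  1.11]
1 0.5813889250270036 [ 0.12  0.53  1.31 -0.    1.3   1.11]
19.0
```

Run:
```python
from h import *
bot.move_to([610,5,230],quat(-.6))
bot.dwell(.3)
s=bot.read_state();c=bot.read_camera("wrist")
np.savez("w1.npz",**c,ee_pos=s["ee_pos"],tool_rot=s["tool_rot"]);cv2.imwrite("pics/w1.png",c["image"])
print(s["clock"],s["ee_pos"],s["tool_rot"],s["ft_force"],c["mount"],c["fovy"])
```

```text
2.7417 [609.99515599   5.28125599 230.06120096] [4.26551944e-05 2.95331177e-01 9.55394941e-01 2.78152477e-05] [ 0.00323155  0.66694303 -0.58160256] [[ 6.51567587e-04 -9.50604196e-01 -3.10404959e-01  8.01262278e+01]
 [ 9.99999781e-01  6.55936374e-04  9.03064677e-05  1.27353832e-01]
 [ 1.17760196e-04 -3.10404950e-01  9.50604415e-01 -1.23551654e+02]
 [ 0.00000000e+00  0.00000000e+00  0.00000000e+00  1.00000000e+00]] 70.67164065039803
```

View pics/w1.png

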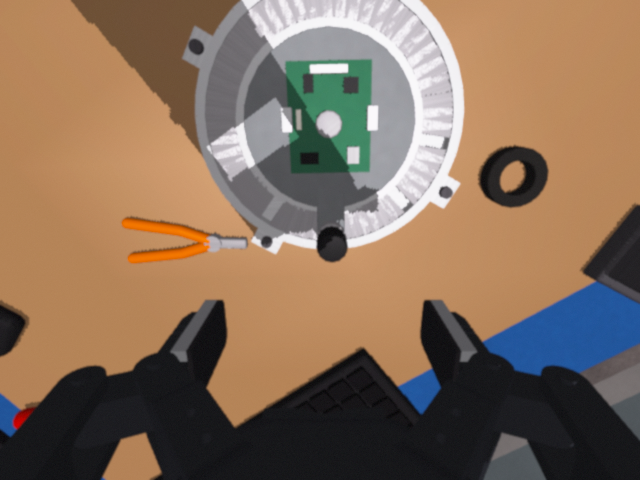

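The wrist view shows the knob at about (331,242), the cap at (329,123), and the pliers left of the knob. The depth data should give a precise knob top and axis.

```bash
cat >> h.py <<'E'
def cloud(c,s=None):
    A,e=pose(c,s); f=240/np.tan(np.radians(float(c["fovy"]))/2); d=c["depth"]
    v,u=np.mgrid[:480,:640]; P=np.stack([(u-c["cx"])/f*d,(v-c["cy"])/f*d,d],-1)
    P=P@A.T+e; P[d<=0]=np.nan; return P
def knobtop(c,s,guess,zlo,zhi):
    P=cloud(c,s); m=(np.hypot(P[...,0]-guess[0],P[...,1]-guess[1])<25)&(P[...,2]>zlo)&(P[...,2]<zhi)
    p=P[m]; (uc,vc),r=cv2.minEnclosingCircle(p[:,:2].astype(np.float32)); return np.array([uc,vc,np.median(p[:,2])]),r,len(p)
E
python3 - <<'E'
from h import *
c=dict(np.load("w1.npz")); s=c
P=cloud(c,s)
for g in[(620,0)]:
    print(knobtop(c,s,g,82,95)); 
m=(np.hypot(P[...,0]-620,P[...,1])<30)&(P[...,2]>82); q=P[m]; print(q.mean(0),np.ptp(q,axis=0))
r=(np.hypot(P[...,0]-542,P[...,1]-55)<75)
g=cv2.inRange(cv2.cvtColor(c["image"],cv2.COLOR_BGR2HSV),(0,0,60),(180,40,255))>0
cap=r&(P[...,2]>64)&(np.hypot(P[...,0]-542,P[...,1]-55)<30); print("cap",cap.sum(),P[cap].mean(0))
for zl,zh in((26,34),):
    b=(P[...,2]>zl)&(P[...,2]<zh)&(np.hypot(P[...,0]-542,P[...,1]-55)<135)
    pp=P[b][:,:2].astype(np.float32); print("ring",cv2.minEnclosingCircle(pp))
# outer rim ellipse via white+depth boundary
print(np.round(np.nanmedian(P[200:400:50,20:200:40,2]),2))
E
```

```text
(array([629.42102051,   0.8549335 ,  85.84931825]), 13.126206398010254, 690)
[603.00246523  11.06629119 279.67142474] [ 52.28559471  40.92475975 221.84932249]
cap 284 [545.25317669  54.64988148  64.63237075]
ring ((545.7789306640625, 55.5141716003418), 121.2711181640625)
0.6
```

```bash
cat >> h.py <<'E'
K0=np.array([629.4,.85]); S0=np.array([545.3,55.0]); TH0=np.arctan2(*(K0-S0)[::-1]); S0=K0-100*np.array([np.cos(TH0),np.sin(TH0)])
def at(th,z,off=0,r=100):
    return np.array([S0[0]+r*np.cos(th)-off*np.sin(th),S0[1]+r*np.sin(th)+off*np.cos(th),z])
def tang(f,th): return -f[0]*np.sin(th)+f[1]*np.cos(th)
E
python3 - <<'E'
from h import *
bot.move_gripper(45,20)
bot.move_to(at(TH0,150),quat(TH0))
bot.servo_line(at(TH0,83),speed=60,until_force=8)
bot.move_gripper(33)
bot.dwell(.2)
s=bot.read_state();print(s["clock"],s["ee_pos"],at(TH0,83),s["ft_force"],s["grip_width"])
for sg in(1,-1):
    h=bot.servo_line(at(TH0,83,sg*8),speed=6,until_force=5); s=bot.read_state()
    print(h,tang(s["ee_pos"]-at(TH0,83),TH0),tang(s["ft_force"],TH0))
    bot.servo_line(at(TH0,83),speed=20)
print(bot.read_state()["clock"])
E
```

```text
5.4333 [629.39566815   0.84363057  83.01922788] [629.4    0.85  83.  ] [ 0.32613422 -0.35759583 -0.1579296 ] 33.11276310021252
True 4.9323686157367 -2.155699569014464
True -5.75649432843814 2.694037533468759
8.1583
```

```bash
sed -i 's/^K0=.*$/K0=np.array([629.4,.85]); S0=np.array([545.3,55.0]); _t=(K0-S0)\/np.linalg.norm(K0-S0); K0=K0-.4*np.array([-_t[1],_t[0]]); TH0=np.arctan2(*(K0-S0)[::-1]); S0=K0-100*np.array([np.cos(TH0),np.sin(TH0)])/' h.py
python3 - <<'E'
from h import *
bot.servo_line(at(TH0,83),speed=20)
bot.move_gripper(20,40); s=bot.read_state(); print(s["grip_width"],s["grip_force"],s["ft_force"],tang(s["ft_force"],TH0))
bot.servo_line(at(TH0,95),speed=25); bot.dwell(.3)
s=bot.read_state(); print(s["clock"],s["grip_width"],s["ft_force"],tang(s["ft_force"],TH0),s["ee_pos"])
c=bot.read_camera("wrist"); 
try: print(knobtop(c,s,K0,90,105))
except Exception as e: print(e)
E
```

```text
24.334529946977224 39.19326066970825 [-1.12465881  0.33047191  2.58020084] -0.3354868010645844
9.5667 24.6253753678243 [ 4.36971166 -3.09542218 -9.65354539] -0.2155962139769354 [6.29063491e+02 4.02999167e-01 9.45763840e+01]
(array([623.33435059,   4.27870941,  97.01476653]), 23.958215713500977, 4226)
```

Run:
```python
from h import *
for d in np.arange(.05,.451,.05):
    bot.servo_line(at(TH0+d,95),quat(TH0+d),speed=30)
th=TH0+.45; bot.dwell(.2)
s=bot.read_state(); print(s["clock"],s["ft_force"],tang(s["ft_force"],th),s["ee_pos"]-at(th,95),s["grip_width"])
h=bot.servo_line(at(th,90.5),speed=4,until_force=4)
s=bot.read_state(); print(h,s["clock"],s["ft_force"],tang(s["ft_force"],th),s["ee_pos"]-at(th,95))
```

```text
12.6667 [  5.36158058  -1.51476173 -11.22728543] -0.8286648204882797 [ 0.09900259  0.04588275 -0.3361377 ] 24.291689617720447
True 13.35 [0.17797152 1.39826685 5.22205129] 1.4095472490085295 [ 0.18347303  0.00582792 -2.75544687]
```

```bash
cat >> h.py <<'E'
def top(pt):
    s=bot.read_state(); c=bot.read_camera("wrist"); P=cloud(c,s)
    m=(np.hypot(P[...,0]-pt[0],P[...,1]-pt[1])<7)&(P[...,2]>70)&(P[...,2]<110)
    return (round(float(np.median(P[m][:,2])),1),int(m.sum())) if m.any() else None
E
python3 - <<'E'
from h import *
th=TH0+.45
bot.move_gripper(33); bot.servo_line(at(th,92),speed=20); bot.dwell(.2)
s=bot.read_state(); print(s["clock"],s["ft_force"],s["grip_width"],top(at(th,0)))
d=.45
while d<.60:
    d+=.05; h=bot.servo_line(at(TH0+d,92),quat(TH0+d),speed=10,until_force=7)
    s=bot.read_state(); print(round(d,2),h,np.round(tang(s["ft_force"],TH0+d),2),s["ft_force"][2].round(2),np.linalg.norm(s["ee_pos"]-at(TH0+d,92)).round(2),top(at(TH0+d-.035,0)))
    if h: break
print(bot.read_state()["clock"])
E
```

```text
14.05 [ 0.3466568  -0.33418988 -0.1056491 ] 33.12313668629415 (95.0, 783)
0.5 True -1.6 1.69 0.96 (95.0, 784)
14.6333
```

Run:
```python
from h import *
d=.49
while d<1.17:
    d+=.03; h=bot.servo_line(at(TH0+d,92),quat(TH0+d),speed=9,until_force=9)
    s=bot.read_state(); p=s["ee_pos"][:2]-S0; a=np.arctan2(p[1],p[0])-TH0; t=top(at(TH0+a-.035,0))
    print(round(d,2),h,round(a,3),np.round(tang(s["ft_force"],TH0+a),2),t,round(s["clock"],2))
    if t and t[0]<92: break
    if h: d=a
    if s["clock"]>42: break
```

```text
0.52 False 0.515 -5.79 (95.0, 776) 15.12
0.55 False 0.545 -6.0 (95.1, 792) 15.65
0.58 False 0.575 -4.8 (95.0, 793) 16.18
0.61 False 0.605 -5.54 (94.9, 772) 16.72
0.64 False 0.635 -5.23 (94.8, 787) 17.25
0.67 False 0.667 -4.4 (94.8, 792) 17.78
0.7 False 0.701 -2.88 (94.8, 783) 18.32
0.73 False 0.729 -4.93 (94.8, 781) 18.85
0.76 False 0.761 -3.63 (94.5, 786) 19.38
0.79 False 0.794 0.35 (85.9, 701) 19.92
```

Run:
```python
from h import *
a=TH0+.762
bot.servo_line(at(a,92),speed=15,until_force=5); bot.move_gripper(50)
s=bot.read_state(); print(s["ft_force"],top(at(a,0)))
bot.servo_line(at(a,200),speed=60,until_force=6); bot.dwell(.3)
s=bot.read_state();c=bot.read_camera("wrist");print(s["clock"],s["ee_pos"])
k=knobtop(c,s,at(a,0),80,100);p=k[0][:2]-S0;print(k,np.arctan2(p[1],p[0])-TH0)
cv2.imwrite("pics/w2.png",c["image"])
```

```text
[ 0.59372648 -0.24912661 -0.01629904] (86.0, 701)
22.9083 [643.58263772  73.47736862 199.9557955 ]
(array([643.95373535,  73.84771729,  85.73529984]), 13.5357666015625, 947) 0.7650106713898998
```

View pics/w2.png

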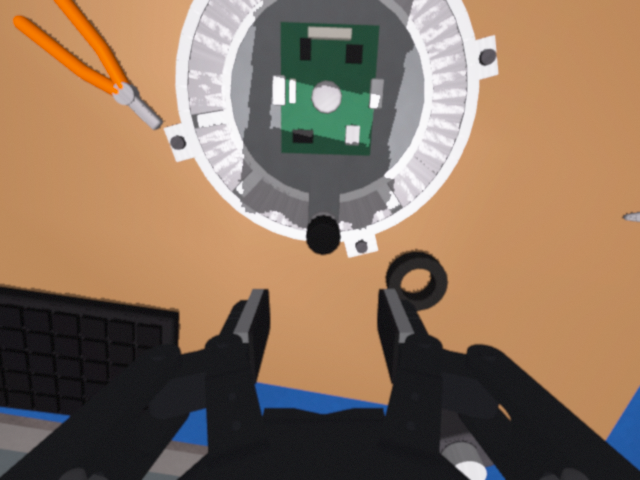

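The knob at (323,235) is down at 85.7 mm, the home height, with the platform at 0.765 rad. The cap at (326,97) is still in place on the board, the tools in view are undisturbed, and the gripper is clear.

```bash
python3 -c "
from rig import bot
print(bot.finish_job())"
```

```text
the job is handed in; nothing more can be done
None
```

I turned the platform about 0.765 rad counter-clockwise and the pin dropped fully home in the next hole; the job is handed in at about 23 s, but no verdict came back.

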